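# Hold the powder funnel over the tared flask

## Robot

A 6-joint arm with a two-finger parallel gripper is mounted at the origin on the work surface. World frame = base frame: x ahead of the robot, y to its left, z up, the work surface at z = 0. Lengths are in m, angles in rad, forces in N, time in s.
With the tool pointing down it reaches from about 0.225 to 0.875 m from the base axis. Payload 3.4 kg.
Tool frame: the origin (TCP) lies at the very end of the fingers, on their centre line; the grasp point (between the pads) lies manip.grip_point_offset behind it (manip.grip_point_offset is the distance from the TCP to the grasp point, in m); z points along the fingers, y is the line along which they close (so a half turn about z gives the same grasp; the last joint's range is limited). The gripper opens to 85 mm and grips with 20 to 120 N. Pads are 22 mm wide; open, the fingers measure 114 mm over their backs; the gripper's body (76 mm by 85 mm) begins 54 mm behind the grasp point. The pads swing forward as they close: fully open they stand 13 mm farther back than shut.
Start: joints at [1.205, 0.276, 1.505, -0, 1.361, -0.121], TCP at [0.139, 0.558, 0.231] pointing down, gripper open.
Joint ranges: [-2.89, 2.89], [-0.75, 2.08], [0.22, 2.7], [-1.18, 4.32], [0.11, 2.71], [-2.7, 2.7]. Speed limits (rad/s): [2.57, 2.57, 3.14, 3.14, 3.14, 3.14].

## Interface

Orientations are given as a unit quaternion [w, x, y, z].
In Python, from rig import manip gives the robot as it stands.
- The arm moves only by the shell command python3 -m pendant 'ROWS' [FORCE]. ROWS is JSON, a list of rows, each an object of numbers: "jaw": the opening, from -1 (shut) to 1 (fully open); "tx", "ty", "tz": the shift along the world's x, y, z in cm; "ax", "ay", "az": the turn, a rotation vector about the world's x, y, z in degrees. In form: [{"jaw": .., "tx": .., "ty": .., "tz": .., "ax": .., "ay": .., "az": ..}, ...]. A call has 1 to 10 rows; each row is the pose to reach, as a shift and turn from the pose commanded when the call began; what a row does not reach only later rows make up. A row lasts 1/8 s, in which the tool goes at most 62.5 mm and 10.7 degrees, less where a joint would pass 70% of its speed; a pose out of reach is approached as far as the arm can. A call with a gripper value outside its range is refused whole. The fingers move at their own pace and stop on an object; FORCE is the grip in N (left out, the last holds). Time passes only in rows, so rows that repeat a pose let the fingers close. It gives the time, the measured TCP pose, the force, the opening and the grip force at its end, in the units of the state.
- manip.get_state(): the state, without advancing time (a new reading comes with each control period).
- manip.get_image(name): name is "scene" or "top" or "wrist"; returns a dict with "pixels" (384x512x3 uint8, blue, green, red), "depth" (384x512 float32, m along the optical axis (not along the pixel's ray), 0 where there is no reading), "fx", "fy", "cx", "cy" (pixels), "pose" (4x4, takes a point from camera to world coordinates). Camera axes: x right, y down, z forward; pixel columns grow to the right and rows downward; lengths in m; the calibration is good to about 2 mm. A picture is of the moment at which its call begins.
- manip.sign_off(): hands the job in; it is judged then, once.
The state is a dict: "clock": time; "qpos": joint angles; "qd": joint speeds; "effort": joint torques, N m; "position": TCP position; "ee_rot": TCP orientation; "contact_force": force on the tool from outside, world axes, zero at the start; "moment": the same for the moment, N m; "width": finger opening in m; "gripper_force": force on a finger pad.
Only numpy, scipy, OpenCV 4.12 (cv2) and the standard library are available. Lean on these libraries where they do the work, as an engineer would, in place of code of your own. Each camera call takes 0.05 s, during which the arm holds its last target. There are 200 camera calls.

## Task

The flask on the balance has been tared and a colleague is about to spoon powder into it: lift the blue funnel out of its rack by the flat handle on its side, pinching it only gently because the thin plastic is brittle, and carry it over the bottles and the balance's draft shield. Finish while still holding it, upright and still, with its stem centred over the mouth of the flask and the stem's end about a centimetre above the flask's rim, the hand on the handle so that the funnel's mouth stays open to the spoon. Neither the funnel nor the robot may touch the flask or the balance, and the white funnel, the bottles and the jars stay as they stand.

Things in the scene. Friction and masses are not known exactly. Their poses are not given: they have to be found in the camera images.
- blue_funnel: the funnel to carry: blue brittle plastic, 30 to 65 g, in either hole of the rack. Origin = centre of the stem's lower end, z up its axis. Stem 18 mm outside, 15 mm bore, 28 mm long; cone widening to 68 mm across at 72 mm; upright rim up to 80 mm. Flat handle out along its own -x from the rim to 73 mm from the axis: 8 mm thick (y), 26 mm high (58 to 84 mm above the stem's end)
- blue_funnel_handle (a point): middle of the blue funnel's handle, 56 mm from the axis along -x, 71 mm above the stem's end: pinch here from above across the 8 mm (funnel's y). Fingertips meet the rack's shelf 29 mm below this point. The plastic cracks if the two pads together press with more than 90 N; 20 to 35 N per pad carries it safely
- blue_funnel_stem_end (a point): centre of the lower end of the blue funnel's stem (the same point as its origin), the end that has to hover over the flask
- blue_funnel_mouth (a point): centre of the blue funnel's upper rim, 80 mm above the stem's end
- white_funnel: the other funnel, same shape in white, standing in the rack's other hole; leave it. Origin as for the blue one
- rack: grey metal funnel rack, fixed: shelf 85 x 250 mm (x, y), top 72 mm above the bench, two 34 mm holes 60 mm either side of its centre along its y; funnels hang in them by their cones, stem end 30 mm and rim 110 mm above the bench, handle within 25 degrees of the rack's -x. Origin = centre of its underside
- balance: cream precision balance, fixed, console towards its own -x. Origin on the bench under the pan's centre; housing 200 mm wide (y), from 203 mm before to 110 mm behind the origin, 58 mm high; round steel pan 120 mm across, top at 68 mm; round it an open-topped clear draft shield, 184 mm square, upper edge 144 mm above the bench
- flask: loose 250 ml clear glass conical flask, 130 g, standing on the pan, within about 1 cm of its centre. Origin = centre of its underside; 85 mm across at the foot, 145 mm high, neck 34 mm outside with a 37 mm rim, opening 30 mm
- flask_mouth (a point): centre of the flask's mouth at the level of its rim, 145 mm above the flask's origin (213 mm above the bench)
- bottle0: loose white reagent bottle with a blue cap, 66 mm across, 150 mm high, standing between rack and balance; origin = centre of its underside
- bottle1: as bottle0, 62 mm across, 145 mm high
- bottle2: as bottle0, 60 mm across, 158 mm high (the tallest)
- jar0: loose glass jar with a brown paper cap, 68 mm across, 105 mm high, at the back; origin = centre of its underside
- jar1: as jar0
- jar2: as jar0
There are look-alikes about, which are no part of the job. Of the things shaped like the blue_funnel, the blue one is meant.

How it is judged:
On the way:
1. the blue funnel is lifted clear of the rack, held by the fingers (z of blue_funnel in the frame of rack above 0.08 m and contact force between the fingers and blue_funnel above 1 N), for 0.2 s.
At the end, for the whole second after the job is handed in: Fingers still hold the blue funnel by its handle, still, within 8 degrees of upright; stem end 3 to 20 mm above the flask's rim and within 7 mm of its centre; robot and funnel touch neither flask nor balance; flask within 6 mm, white funnel, bottles and jars within 20 mm of where they stood (z of blue_funnel_stem_end in the frame of flask_mouth between 0.003 and 0.02 m and horizontal distance between blue_funnel_stem_end and flask_mouth below 0.007 m and angle between blue_funnel's own z axis and vertical below 0.14 rad and height (world z) of blue_funnel_stem_end above 0.2 m and linear speed of blue_funnel below 0.02 m/s and contact force between the fingers and blue_funnel above 1 N and horizontal distance between the grasp point and blue_funnel_mouth above 0.038 m and contact force between each of blue_funnel, the arm and flask below 0.1 N and contact force between each of blue_funnel, the arm and balance below 0.1 N and angle between flask's own z axis and vertical below 0.05 rad and distance of flask from where it was at the start of the episode below 0.006 m and distance of each of white_funnel, bottle0, bottle1, bottle2, jar0, jar1, jar2 from where it was at the start of the episode below 0.02 m); the arm keeps its last pose, push and grip.
It fails at once if the fingers press the blue funnel with more than 90 N in all (both pads together): the plastic cracks (contact force between the fingers and blue_funnel above 90 N).
It fails at once if funnel or robot touches the flask (more than 1 N) (contact force between any of blue_funnel, the arm, the fingers and flask above 1 N).
It fails at once if funnel or robot touches the balance or its draft shield (more than 1 N) (contact force between any of blue_funnel, the arm, the fingers and balance above 1 N).
It fails at once if the white funnel, a bottle or a jar is moved by more than 20 mm or knocked over (distance of any of white_funnel, bottle0, bottle1, bottle2, jar0, jar1, jar2 from where it was at the start of the episode above 0.02 m or angle between any of bottle0, bottle1, bottle2's own z axis and vertical above 0.5 rad).
It also fails if it takes over 40 s, if anything falls off the work surface, if the arm or the gripper's body presses on something with over 40 N, if the wrist force passes 120 N, or if a joint passes its speed limit or range.

## Working session

There is one attempt and no reset: what is moved stays moved. The work goes in short steps, Python scripts to look and compute and a shell command to move; the robot and the scene stay as the last step left them, time stands still between calls to the robot, and variables do not carry over. Pictures are saved under pics/ and viewed, at most 10 in all, crops included, and the job is handed in when it is done.

```bash
mkdir -p pics
cat > h.py <<'E'
import numpy as np, cv2
from rig import manip
def grab(n,tag):
    im=manip.get_image(n); cv2.imwrite(f'pics/{tag}.png',im['pixels']); np.savez(f'{tag}.npz',**im); return im
def cloud(im):
    d=im['depth']; v,u=np.mgrid[:d.shape[0],:d.shape[1]]
    P=np.stack([(u-im['cx'])/im['fx']*d,(v-im['cy'])/im['fy']*d,d],-1)
    T=im['pose']; W=P@T[:3,:3].T+T[:3,3]; W[d==0]=np.nan; return W
E
python3 - <<'E'
from h import *
for n in('top','scene'):
    im=grab(n,n+'1'); print(n,im['pose'].round(3).tolist(),im['fx'])
print(manip.get_state(),manip.grip_point_offset)
E
```

```text
top [[0.008, -0.995, 0.101, 0.446], [-1.0, -0.008, -0.001, -0.007], [0.001, -0.101, -0.995, 1.241], [0.0, 0.0, 0.0, 1.0]] 414.3703818004769
scene [[-0.071, 0.77, -0.634, 1.285], [0.997, 0.046, -0.056, 0.079], [-0.014, -0.636, -0.771, 1.025], [0.0, 0.0, 0.0, 1.0]] 438.1391348701091
{'clock': 0.1, 'qpos': array([ 1.20499666e+00,  2.76522887e-01,  1.50598229e+00,  1.24903077e-05,
        1.36070552e+00, -1.21003935e-01]), 'qd': array([-0.00192669, -0.00085014, -0.00230531,  0.00046893,  0.00023307,
        0.0019937 ]), 'effort': array([ 2.04681055e-03, -4.17700052e+01, -2.46410573e+01, -1.24774247e-04,
        5.89573814e-03,  3.51201538e-05]), 'position': array([0.13919319, 0.55742375, 0.23054093]), 'ee_rot': array([-2.00906044e-04,  1.22093742e-01,  9.92518243e-01, -7.83705229e-04]), 'contact_force': array([-0.08012226,  0.36078807,  0.06235211]), 'moment': array([-0.00777721,  0.00521953, -0.01156371]), 'gripper_force': 0.0, 'width': 0.08507774016182199} 0.0187
```

View pics/top1.png

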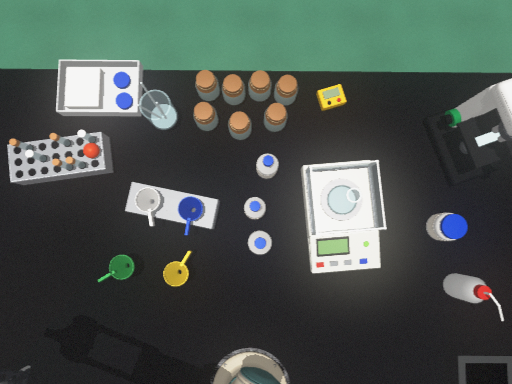

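View pics/scene1.png

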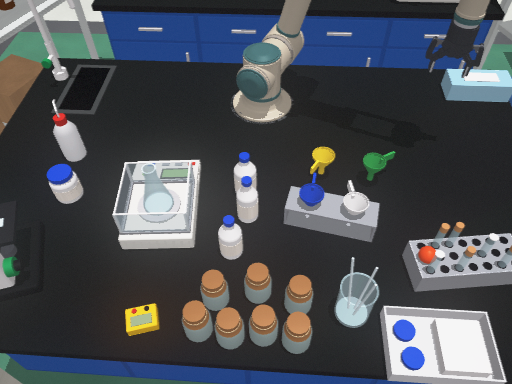

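The top view shows the blue funnel at about (191,208) with its handle to (187,232). The white funnel is at (148,200), the bottles at (267,165), (254,208) and (260,242), and the flask at about (345,199). The scene view puts the flask's mouth at about (149,168).

Run:
```python
from h import *
t=dict(np.load('top1.npz'));s=dict(np.load('scene1.npz'))
def crop(im,u,v,w,h,k): return cv2.resize(im['pixels'][v:v+h,u:u+w],None,fx=k,fy=k,interpolation=cv2.INTER_CUBIC)
a=crop(t,300,155,90,65,6)[:, :390]; 
A=crop(t,313,165,66,60,6); B=crop(s,110,155,66,60,6); C=crop(t,160,185,66,60,6)
D=crop(s,290,165,66,48,6)
m=np.vstack([np.hstack([A,B])[:360],]); 
m=cv2.resize(np.vstack([np.hstack([A,B])]),None,fx=1,fy=1)
cv2.imwrite('pics/flask.png',m)
cv2.imwrite('pics/fun.png',C)
for n,im in(('top',t),('scene',s)):
    W=cloud(im);p=im['pixels'].astype(int)
    bl=(p[...,0]>90)&(p[...,0]>p[...,2]*2)&(p[...,0]>1.6*p[...,1])
    nn,l,st,c=cv2.connectedComponentsWithStats(bl.astype(np.uint8))
    for i in range(1,nn):
        if st[i,4]>25: 
            q=W[l==i]; print(n,c[i].round(),st[i,4],np.nanmedian(q,0).round(3),np.nanpercentile(q,[3,97],0).round(3).tolist())
t_W=cloud(t); 
for u,v in((353,196),(343,200),(187,232),(188,225),(191,208)): print(u,v,t_W[v,u].round(3))
print(t['pose'],t['cx'],t['cy'])
```

```text
top [121.  80.] 199 [0.911 0.399 0.019] [[0.89, 0.378, 0.013], [0.932, 0.42, 0.024]]
top [124. 100.] 203 [0.846 0.389 0.019] [[0.825, 0.368, 0.013], [0.866, 0.41, 0.023]]
top [268. 161.] 80 [ 0.641 -0.045  0.146] [[0.631, -0.056, 0.14], [0.654, -0.034, 0.149]]
top [190. 211.] 496 [0.513 0.172 0.09 ] [[0.452, 0.139, 0.062], [0.543, 0.196, 0.115]]
top [255. 206.] 78 [ 0.519 -0.011  0.158] [[0.508, -0.021, 0.153], [0.531, 0.001, 0.163]]
top [454. 226.] 545 [ 0.472 -0.558  0.1  ] [[0.442, -0.635, 0.001], [0.502, -0.527, 0.104]]
top [260. 243.] 94 [ 0.423 -0.025  0.151] [[0.412, -0.037, 0.146], [0.436, -0.012, 0.154]]
top [363. 261.] 29 [ 0.372 -0.322  0.041] [[0.366, -0.331, 0.039], [0.377, -0.313, 0.048]]
scene [184.  35.] 7051 [-0.741 -0.442 -0.174] [[-0.756, -0.817, -0.317], [-0.729, -0.036, -0.066]]
scene [368.  41.] 6454 [-0.74   0.492 -0.181] [[-0.755, 0.174, -0.319], [-0.728, 0.806, -0.066]]
scene [483.  31.] 240 [-0.741  1.022 -0.113] [[-0.756, 1.001, -0.177], [-0.727, 1.049, -0.062]]
scene [437.  48.] 36 [-0.739  0.834 -0.212] [[-0.753, 0.541, -0.23], [0.073, 0.85, 0.278]]
scene
[... 663 characters left out ...]
[0.848 0.39  0.018] [[0.824, 0.368, 0.011], [0.869, 0.411, 0.022]]
scene [412. 358.] 412 [0.913 0.4   0.018] [[0.89, 0.378, 0.011], [0.934, 0.421, 0.022]]
scene [181. 372.] 4665 [ 0.81  -0.249 -0.529] [[0.8, -0.791, -0.637], [0.812, 0.405, -0.467]]
353 196 [ 0.555 -0.288  0.075]
343 200 [ 0.536 -0.239  0.169]
187 232 [0.45  0.173 0.109]
188 225 [0.469 0.17  0.115]
191 208 [0.519 0.174 0.042]
[[ 8.28843594e-03 -9.94820648e-01  1.01307354e-01  4.46406058e-01]
 [-9.99964727e-01 -8.38345602e-03 -5.12219226e-04 -7.20425694e-03]
 [ 1.35887201e-03 -1.01299535e-01 -9.94855044e-01  1.24109602e+00]
 [ 0.00000000e+00  0.00000000e+00  0.00000000e+00  1.00000000e+00]] 253.8801138268619 191.57844317371243
```

View pics/flask.png

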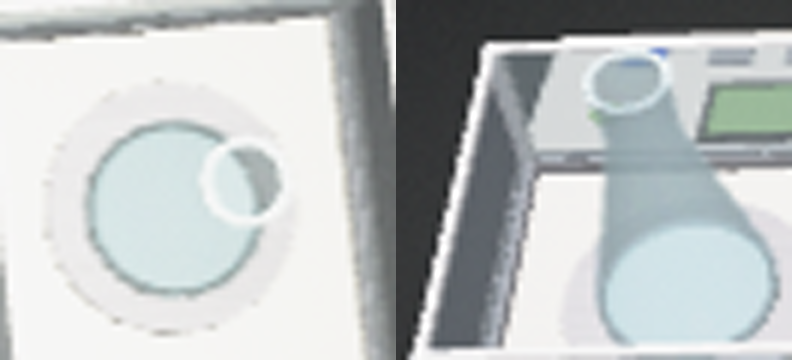

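View pics/fun.png

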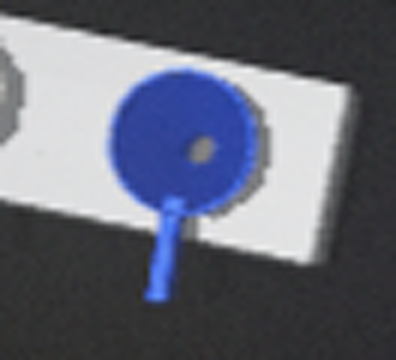

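In the flask crop the mouth's ring is centred at top (352.9,194.8) and scene (148.1,168.3). In the funnel crop the rim is centred at top (190.1,208.4), and the handle's top edge runs from (188.3,219) to (185.9,234.5).

Run:
```python
from h import *
t=dict(np.load('top1.npz'));s=dict(np.load('scene1.npz'))
def ray(im,u,v,z):
    T=im['pose'];d=T[:3,:3]@np.array([(u-im['cx'])/im['fx'],(v-im['cy'])/im['fy'],1]);return (T[:3,3]+d*(z-T[2,3])/d[2]).round(4)
print('mouth',ray(t,352.9,194.8,.213),ray(s,148.1,168.3,.213))
# foot of flask in top: crop centre (174,209)
print('foot',ray(t,313+28.6,165+34.4,.071))
c=ray(t,190.1,208.4,.110);print('rim',c)
a=ray(t,188.3,219,.114);b=ray(t,185.9,234.5,.114);print(a,b)
for n,im in(('top',t),('scene',s)):
    W=cloud(im);p=im['pixels'].astype(int)
    bl=(p[...,0]>90)&(p[...,0]>p[...,2]*2)&(p[...,0]>1.6*p[...,1])
    q=W[bl]; q=q[(abs(q[:,0]-.5)<.07)&(abs(q[:,1]-.17)<.06)&(q[:,2]>.095)]
    r=np.hypot(*(q[:,:2]-c[:2]).T); h=q[r>.042].astype(np.float32)
    print(n,len(h),h.mean(0),h.min(0),h.max(0)); e=h[:,:2].mean(0)-c[:2]; print('az',np.degrees(np.arctan2(*e[::-1])), 'pt',c[:2]+.056*e/np.hypot(*e))
    rr=q[(r<.042)&(r>.028)]; x=np.linalg.lstsq(np.c_[2*rr[:,:2],np.ones(len(rr))],(rr[:,:2]**2).sum(1),rcond=None)[0];print('circ',x[:2],np.sqrt(x[2]+x[0]**2+x[1]**2))
d=b-a;print('az edge',np.degrees(np.arctan2(d[1],d[0])))
q=manip.get_state()['ee_rot']
from scipy.spatial.transform import Rotation as R
print(R.from_quat(np.r_[q[1:],q[0]]).as_matrix().round(3))
```

```text
mouth [ 0.5451 -0.2546  0.213 ] [ 0.5441 -0.2552  0.213 ]
foot [ 0.5454 -0.2566  0.071 ]
rim [0.5139 0.1661 0.11  ]
[0.4848 0.1697 0.114 ] [0.4429 0.1751 0.114 ]
top 43 [0.45759255 0.1740626  0.11211087] [0.4442321  0.1689187  0.09717122] [0.4715344  0.18060687 0.11924533]
az 171.9510134759865 pt [0.45845167 0.1739411 ]
circ [0.51315762 0.16675867] 0.03163293683643184
scene 20 [0.4566907  0.17490894 0.11438449] [0.44439152 0.16988869 0.11126662] [0.46891537 0.17837515 0.11861202]
az 171.2464952482049 pt [0.45855228 0.1746223 ]
circ [0.5132297  0.16714111] 0.03214206562664998
az edge 172.6562985316752
[[-0.97   0.242 -0.001]
 [ 0.242  0.97  -0.002]
 [ 0.    -0.002 -1.   ]]
```

The two cameras agree on the flask's mouth, about (0.545, -0.255). The handle's middle is at about (0.458, 0.174), with azimuth about 172°. I'm moving above the handle with the jaw half closed.

```bash
python3 -m pendant '[{"jaw":0,"tx":4,"ty":-4.8,"tz":0,"ax":0,"ay":0,"az":1},{"jaw":0,"tx":8,"ty":-9.6,"tz":0,"ax":0,"ay":0,"az":2},{"jaw":0,"tx":12,"ty":-14.4,"tz":0,"ax":0,"ay":0,"az":3},{"jaw":0,"tx":16,"ty":-19.2,"tz":0,"ax":0,"ay":0,"az":4},{"jaw":0,"tx":20,"ty":-24,"tz":0,"ax":0,"ay":0,"az":5},{"jaw":0,"tx":24,"ty":-28.8,"tz":0,"ax":0,"ay":0,"az":6},{"jaw":0,"tx":28,"ty":-33.6,"tz":-2,"ax":0,"ay":0,"az":6},{"jaw":0,"tx":31.9,"ty":-38.3,"tz":-4,"ax":0,"ay":0,"az":6},{"jaw":0,"tx":31.9,"ty":-38.3,"tz":-6,"ax":0,"ay":0,"az":6},{"jaw":0,"tx":31.9,"ty":-38.3,"tz":-6,"ax":0,"ay":0,"az":6}]' 28
python3 - <<'E'
from h import *
im=grab('wrist','w1'); W=cloud(im);p=im['pixels'].astype(int); st=manip.get_state(); print(st['position'],st['ee_rot'],st['width'])
bl=(p[...,0]>80)&(p[...,0]>p[...,2]*2)&(p[...,0]>1.6*p[...,1]); q=W[bl]; 
q=q[(abs(q[:,0]-.49)<.08)&(abs(q[:,1]-.17)<.06)&(q[:,2]>.095)&(q[:,2]<.13)]
r=np.hypot(q[:,0]-.5135,q[:,1]-.1666);h=q[(r>.044)&(q[:,2]>.108)]; print(len(h),h.mean(0),h.min(0),h.max(0))
rr=q[(r<.038)&(r>.03)&(q[:,2]>.105)]; x=np.linalg.lstsq(np.c_[2*rr[:,:2],np.ones(len(rr))],(rr[:,:2]**2).sum(1),rcond=None)[0];print('circ',x[:2],np.sqrt(x[2]+x[0]**2+x[1]**2))
w,v=np.linalg.eigh(np.cov(h[:,:2].T));print(v[:,1],np.degrees(np.arctan2(v[1,1],v[0,1])))
E
```

```text
clock: 1.35
position: [0.4572, 0.1738, 0.1695]
ee_rot: [-0.002, 0.071, 0.997, -0.001]
contact_force: [-2.1, 0.4, 0.6]
width: 0.043
gripper_force: 0.0
[0.45765428 0.17461228 0.17067694] [-1.24562792e-03  7.03938154e-02  9.97518486e-01 -1.72011328e-04] 0.04255919248129264
389 [0.45370128 0.17367509 0.11260385] [0.43919122 0.16859896 0.10817733] [0.46996716 0.17863751 0.1143609 ]
circ [0.51134162 0.16609654] 0.032881281325785355
[-0.99465987  0.10320733] 174.07610713669436
```

View pics/w1.png

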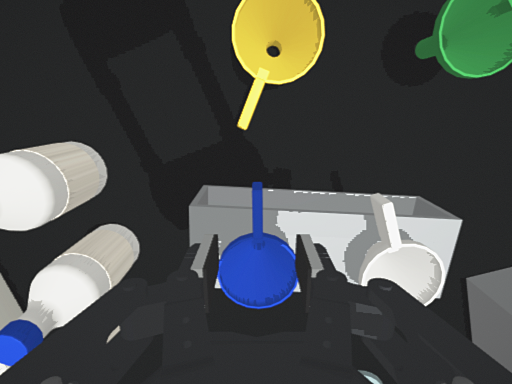

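The handle, at (257,185–245), lies midway between the fingers at about (212) and (305), and parallel to the pads. I'm descending and pinching.

```bash
python3 -m pendant '[{"jaw":0,"tx":0,"ty":-0.1,"tz":-4,"ax":0,"ay":0,"az":0},{"jaw":0,"tx":0,"ty":-0.1,"tz":-7,"ax":0,"ay":0,"az":0},{"jaw":0,"tx":0,"ty":-0.1,"tz":-8.7,"ax":0,"ay":0,"az":0},{"jaw":0,"tx":0,"ty":-0.1,"tz":-8.7,"ax":0,"ay":0,"az":0},{"jaw":-0.5,"tx":0,"ty":-0.1,"tz":-8.7,"ax":0,"ay":0,"az":0},{"jaw":-0.7,"tx":0,"ty":-0.1,"tz":-8.7,"ax":0,"ay":0,"az":0},{"jaw":-1,"tx":0,"ty":-0.1,"tz":-8.7,"ax":0,"ay":0,"az":0},{"jaw":-1,"tx":0,"ty":-0.1,"tz":-8.7,"ax":0,"ay":0,"az":0},{"jaw":-1,"tx":0,"ty":-0.1,"tz":-8.7,"ax":0,"ay":0,"az":0},{"jaw":-1,"tx":0,"ty":-0.1,"tz":-8.7,"ax":0,"ay":0,"az":0}]' 28
```

```text
clock: 2.65
position: [0.459, 0.1743, 0.0854]
ee_rot: [0.001, 0.07, 0.998, 0.001]
contact_force: [-1.8, 1.3, 5.5]
width: 0.0075
gripper_force: 33.0
```

```bash
python3 -m pendant '[{"jaw":-1,"tx":0,"ty":0,"tz":1,"ax":0,"ay":0,"az":0},{"jaw":-1,"tx":0,"ty":0,"tz":3,"ax":0,"ay":0,"az":0},{"jaw":-1,"tx":0,"ty":0,"tz":6,"ax":0,"ay":0,"az":0},{"jaw":-1,"tx":0,"ty":0,"tz":10,"ax":0,"ay":0,"az":0},{"jaw":-1,"tx":0,"ty":0,"tz":14,"ax":0,"ay":0,"az":0},{"jaw":-1,"tx":0,"ty":0,"tz":18,"ax":0,"ay":0,"az":0},{"jaw":-1,"tx":0,"ty":0,"tz":21,"ax":0,"ay":0,"az":0},{"jaw":-1,"tx":0,"ty":0,"tz":23,"ax":0,"ay":0,"az":0},{"jaw":-1,"tx":0,"ty":0,"tz":24,"ax":0,"ay":0,"az":0},{"jaw":-1,"tx":0,"ty":0,"tz":24,"ax":0,"ay":0,"az":0}]'
python3 - <<'E'
from h import *
st=manip.get_state(); print(st['position'],st['width'],st['gripper_force'])
s=grab('scene','s2');t=grab('top','t2')
for n,im in(('top',t),('scene',s)):
    W=cloud(im);p=im['pixels'].astype(int)
    bl=(p[...,0]>80)&(p[...,0]>p[...,2]*2)&(p[...,0]>1.6*p[...,1]); q=W[bl]
    q=q[(abs(q[:,0]-.51)<.1)&(abs(q[:,1]-.17)<.08)&(q[:,2]>.2)]
    print(n,len(q),q.min(0),q.max(0))
c=s['pixels'][60:220,230:430]; cv2.imwrite('pics/s2c.png',cv2.resize(c,None,fx=4,fy=3.75,interpolation=2))
E
```

```text
clock: 3.9
position: [0.4584, 0.1738, 0.3246]
ee_rot: [0.0, 0.07, 0.998, 0.0]
contact_force: [-0.3, 0.5, -1.0]
width: 0.007
gripper_force: 32.0
[0.45838005 0.17382866 0.32462923] 0.0070112420748566035 31.954910159111023
top 555 [0.48082657 0.13431412 0.27349487] [0.54605096 0.19549549 0.35247132]
scene 704 [0.44139077 0.13441603 0.27047203] [0.5481936  0.19932621 0.36373592]
```

View pics/s2c.png

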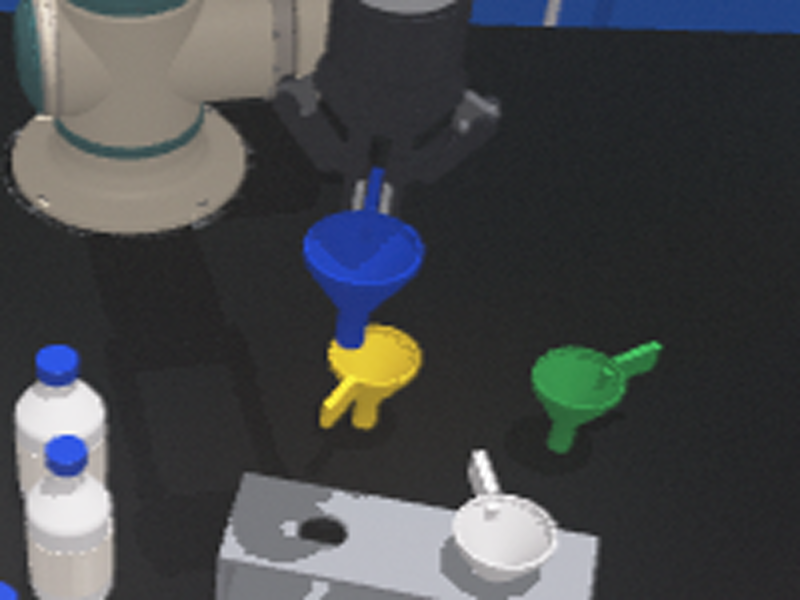

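The funnel is held and looks upright, with its stem clear at crop (350,340). The white funnel is still in place. I'm carrying it across at this height.

```bash
python3 -m pendant '[{"jaw":-1,"tx":0.1,"ty":-2,"tz":0,"ax":0,"ay":0,"az":0},{"jaw":-1,"tx":0.4,"ty":-6,"tz":0,"ax":0,"ay":0,"az":0},{"jaw":-1,"tx":0.8,"ty":-11,"tz":0,"ax":0,"ay":0,"az":0},{"jaw":-1,"tx":1.2,"ty":-16.5,"tz":0,"ax":0,"ay":0,"az":0},{"jaw":-1,"tx":1.6,"ty":-22,"tz":0,"ax":0,"ay":0,"az":0},{"jaw":-1,"tx":2,"ty":-27.5,"tz":0,"ax":0,"ay":0,"az":0},{"jaw":-1,"tx":2.4,"ty":-33,"tz":0,"ax":0,"ay":0,"az":0},{"jaw":-1,"tx":2.8,"ty":-37.5,"tz":0,"ax":0,"ay":0,"az":0},{"jaw":-1,"tx":3,"ty":-40.5,"tz":0,"ax":0,"ay":0,"az":0},{"jaw":-1,"tx":3.1,"ty":-42.1,"tz":0,"ax":0,"ay":0,"az":0}]' 
python3 -m pendant '[{"jaw":-1,"tx":0,"ty":0,"tz":0,"ax":0,"ay":0,"az":0},{"jaw":-1,"tx":0,"ty":0,"tz":0,"ax":0,"ay":0,"az":0},{"jaw":-1,"tx":0,"ty":0,"tz":0,"ax":0,"ay":0,"az":0}]'
cat > fit.py <<'E'
from h import *
import sys
from scipy.optimize import least_squares
tag=sys.argv[1]; z0=float(sys.argv[2])
st=manip.get_state(); print(st['position'],st['width'],st['gripper_force'])
s=grab('scene','s'+tag);t=grab('top','t'+tag)
Q={}
for n,im in(('top',t),('scene',s)):
    W=cloud(im);p=im['pixels'].astype(int)
    bl=(p[...,0]>60)&(p[...,0]>p[...,2]*1.8)&(p[...,0]>1.5*p[...,1]); q=W[bl]
    q=q[(abs(q[:,0]-.545)<.055)&(abs(q[:,1]+.255)<.055)&(q[:,2]>z0-.015)]; Q[n]=q[np.hypot(q[:,0]-.545,q[:,1]+.255)<.045]
Q['both']=np.vstack(list(Q.values()))
def f(x,q):
    a=np.array([x[3],x[4],1]);a/=np.linalg.norm(a); d=q-x[:3]; z=d@a; r=np.linalg.norm(d-z[:,None]*a,axis=1)
    m=np.interp(z,[0,.028,.072,.08],[.009,.009,.034,.034])-.0007
    return np.where(z>.081,np.hypot(z-.08,r-m),np.where(z<0,np.hypot(z,r-m),(r-m)))*.9
for n,q in Q.items():
    r=least_squares(f,[.545,-.255,z0,0,0],args=(q,),loss='soft_l1',f_scale=.002,x_scale=[.01,.01,.01,.1,.1])
    print(n,len(q),'stem end',r.x[:3].round(4),'tilt deg',np.degrees(r.x[3:]).round(1),'med|res|',np.median(abs(f(r.x,q))).round(4),'zmin/max',q[:,2].min().round(3),q[:,2].max().round(3))
def crop(im,u,v): return cv2.resize(im['pixels'][v:v+120,u:u+100],None,fx=4,fy=4,interpolation=2)
cv2.imwrite(f'pics/m{tag}.png',np.hstack([crop(s,100,90),crop(t,310,140)]))
E
python3 fit.py 3 .27
```

```text
clock: 5.25
position: [0.4889, -0.2484, 0.3228]
ee_rot: [-0.001, 0.071, 0.997, 0.001]
contact_force: [0.3, 0.8, -0.3]
width: 0.0079
gripper_force: 32.0
clock: 5.62
position: [0.4894, -0.2458, 0.3246]
ee_rot: [0.0, 0.069, 0.998, 0.0]
contact_force: [0.1, 0.0, 0.1]
width: 0.0076
gripper_force: 32.0
[ 0.48937022 -0.24582674  0.3245894 ] 0.0075797420427168175 31.988825798034668
top 493 stem end [ 0.5454 -0.2523  0.2718] tilt deg [-0.6  0. ] med|res| 0.0007 zmin/max 0.28 0.499
scene 701 stem end [ 0.5427 -0.252   0.2703] tilt deg [ 0.5 -0.1] med|res| 0.0008 zmin/max 0.267 0.362
both 1194 stem end [ 0.5436 -0.2521  0.2705] tilt deg [ 0.  -0.1] med|res| 0.0008 zmin/max 0.267 0.499
```

View pics/m3.png

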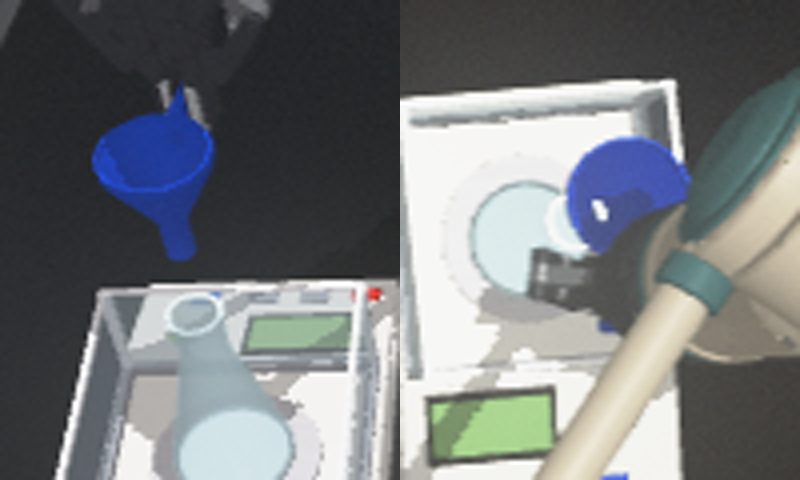

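The funnel hangs upright above the mouth. In the scene crop the stem's end is at (180,255) and the flask's ring at (195,315). I need to shift about 3 mm in -y and lower 4.6 cm.

```bash
python3 -m pendant '[{"jaw":-1,"tx":0.1,"ty":-0.3,"tz":0,"ax":0,"ay":0,"az":0},{"jaw":-1,"tx":0.1,"ty":-0.3,"tz":-0.8,"ax":0,"ay":0,"az":0},{"jaw":-1,"tx":0.1,"ty":-0.3,"tz":-1.8,"ax":0,"ay":0,"az":0},{"jaw":-1,"tx":0.1,"ty":-0.3,"tz":-2.8,"ax":0,"ay":0,"az":0},{"jaw":-1,"tx":0.1,"ty":-0.3,"tz":-3.6,"ax":0,"ay":0,"az":0},{"jaw":-1,"tx":0.1,"ty":-0.3,"tz":-4.2,"ax":0,"ay":0,"az":0},{"jaw":-1,"tx":0.1,"ty":-0.3,"tz":-4.6,"ax":0,"ay":0,"az":0},{"jaw":-1,"tx":0.1,"ty":-0.3,"tz":-4.6,"ax":0,"ay":0,"az":0},{"jaw":-1,"tx":0.1,"ty":-0.3,"tz":-4.6,"ax":0,"ay":0,"az":0},{"jaw":-1,"tx":0.1,"ty":-0.3,"tz":-4.6,"ax":0,"ay":0,"az":0}]' 
python3 fit.py 4 .224
```

```text
clock: 6.98
position: [0.4905, -0.2502, 0.2786]
ee_rot: [0.0, 0.07, 0.998, -0.0]
contact_force: [0.7, 0.3, -0.5]
width: 0.0075
gripper_force: 32.0
[ 0.49051401 -0.25019644  0.27864735] 0.007538613751859095 31.99175477027893
top 407 stem end [ 0.5466 -0.2563  0.2254] tilt deg [-0.7 -0.2] med|res| 0.0007 zmin/max 0.231 0.307
scene 651 stem end [ 0.5441 -0.2563  0.2244] tilt deg [ 0.2 -0.2] med|res| 0.0009 zmin/max 0.226 0.316
both 1058 stem end [ 0.5449 -0.2564  0.2244] tilt deg [-0.1 -0.2] med|res| 0.0008 zmin/max 0.226 0.316
```

View pics/m4.png

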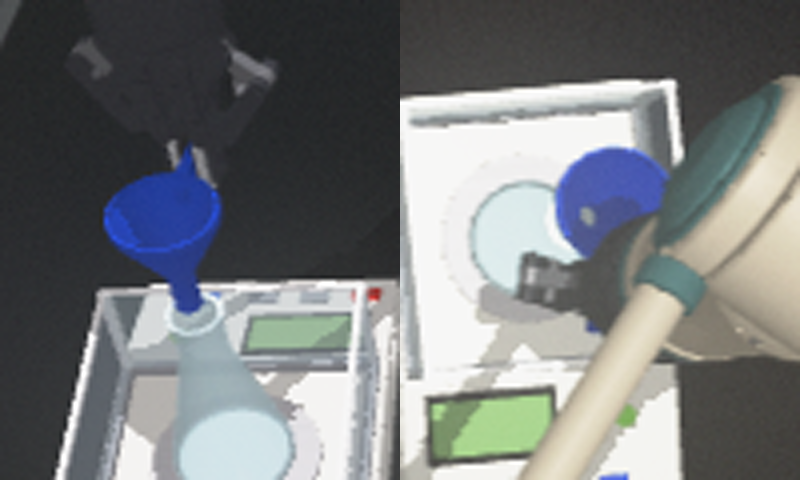

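The stem's end at scene crop (187,310) sits inside the flask's ring at (195,315). It measures about 11 mm above the rim and about 1.5 mm off centre, with a tilt below 1°.

```bash
python3 -c "
from rig import manip
s=manip.get_state();print(abs(s['qd']).max(),s['position']);print(manip.sign_off())"
```

```text
0.0020192843749156715 [ 0.49045165 -0.25019284  0.27856267]
the job is handed in; nothing more can be done
None
```

I handed the job in with the blue funnel held upright by its handle; by my last camera measurement its stem end was about 11 mm above the flask's rim and 1–2 mm off centre, but the sign-off returned no verdict.

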